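# Shift the roller press into board feed

## Task

A collage on board is waiting on the little roller press. Take the gear lever with the round ball knob out of neutral: move it across the neutral slot of its H-shaped gate, then push it forward (away from the robot) fully home into the gear marked by the raised straight bar, and let go. Do not run it into any other gear on the way, and leave the pressure lever (flat paddle grip, straight slot) where it is.

Things in the scene. Friction and masses are not known exactly. Their poses are not given: they have to be found in the camera images.
- knob (a point): Centre of the black ball knob, 40 mm across, on the gear lever, a 10 mm rod up through the H gate. It tilts every way about a point 220 mm below this centre and 120 mm below the plate top; upright, the knob is 240 mm above the table, in gear about 13 mm lower. Starts in neutral near the gate's centre. Moves at about 2 N, stays where left, turns freely in a grip.
- bar_mark: Raised mark of board feed: dark steel bar 40 mm across the lane, 12 mm wide, 4 mm high, on the aluminium gate plate ahead of one lane, left or right. Origin: centre of its underside, on the plate top, 140 mm above the table; x forward along the lanes, y left. Home in this gear, the knob's centre is about 5 mm behind the origin in x and 6 to 24 mm outward of it in y.
- disc_mark: Raised mark of roll feed: disc 28 mm across, 4 mm high, same steel and axes, ahead of the other lane, 64 mm from the bar. The gate's centre is 62 mm behind the midpoint of the marks. Travel of the knob from that centre: 47 mm left or right along neutral to the middle of a lane (stop at 54), then 57 mm forward to the stop; 9 mm of play either way in the slots; tongues part the lanes.
- pressure_tip (a point): Centre of the grip of the pressure lever, to be left alone: flat black paddle 34 mm wide, 18 mm thick, 50 mm high on a rod in a straight slot of the roller housing, 185 mm to the right of the gate, about 230 mm above the table.

How it is judged:
At the end, for the whole second after the job is handed in: The lever stands in the forward gear by the bar mark, released: knob centre at most 20 mm behind the mark's origin along its x (fully home is about 5 mm) and within 35 mm along its y; the pressure lever's grip is within 20 mm of its start (x of knob in the frame of bar_mark above -0.02 m and y of knob in the frame of bar_mark between -0.035 and 0.035 m and distance of pressure_tip from where it was at the start of the episode below 0.02 m); the robot touches nothing.
It fails at once if the lever is run forward into the gear by the disc mark (knob less than 30 mm behind that mark) (x of knob in the frame of disc_mark above -0.03 m and y of knob in the frame of disc_mark between -0.038 and 0.038 m).
It fails at once if the lever is run back into one of the rear gears (knob more than 38 mm behind the gate's centre) (x of knob in the frame of bar_mark below -0.1 m).
It fails at once if the pressure lever is moved by more than 20 mm (distance of pressure_tip from where it was at the start of the episode above 0.02 m).
It also fails if it takes over 32 s, if anything falls off the work surface, if the arm or the gripper's body presses on something with over 40 N, if the wrist force passes 120 N, or if a joint passes its speed limit or range.

## Robot

A 6-joint arm with a two-finger parallel gripper is mounted at the origin on the work surface. World frame = base frame: x ahead of the robot, y to its left, z up, the work surface at z = 0. Lengths are in m, angles in rad, forces in N, time in s.
With the tool pointing down it reaches from about 0.15 to 0.775 m from the base axis. Payload 6.1 kg.
Tool frame: the origin (TCP) lies on the centre line of the jaws, within the pads' length; the fingertips stand 19 mm ahead of it and the grasp point (between the pads) is the TCP; y points along the fingers, x is the direction in which the jaws open and shut, and the axes are right-handed (so a half turn about y gives the same grasp; the last joint's range is limited). The gripper opens to 85 mm and grips with 20 to 120 N. Pads are 22 mm wide; open, the fingers measure 114 mm over their backs; the gripper's body (76 mm by 85 mm) begins 54 mm behind the grasp point. The pads swing forward as they close: fully open they stand 13 mm farther back than shut.
Start: joints at [0, 0.126, -0.04, 1.405, 0, 1.571], TCP at [0.525, -0, 0.25] pointing down, gripper open.
Joint ranges: [-2.72, 2.72], [-0.95, 1.95], [-1.27, 1.35], [-1.78, 2.02], [-1.46, 1.47], [-3.14, 3.14]. Speed limits (rad/s): [2.39, 2.39, 3.01, 3.14, 3.14, 3.14].

## Interface

Orientations are given as [roll, pitch, yaw] about the fixed x, y, z axes, in that order (R = Rz(yaw) Ry(pitch) Rx(roll)).
In Python, from plant import bot gives the robot as it stands.
- The arm moves only by the tool drive_tool, never from a script. Its argument "commands" is a list of rows, each a list of 6 numbers: the shift along the tool's x, y, z in units of 30 mm (1.0 is 30 mm), then the turn, a rotation vector about the tool's x, y, z in rad. A call has 1 to 5 rows; each row is the pose to reach, as a shift and turn from the pose measured when the call began, along the tool's axes at that moment; what a row does not reach only later rows make up. A row lasts 1/12 s, in which the tool goes at most 41.7 mm and 7.16 degrees, less where a joint would pass 70% of its speed; a pose out of reach is approached as far as the arm can. A call with a gripper value outside its range is refused whole. "grip" is the opening, from 0 (shut) to 1 (fully open), set as the call begins (left out, the last holds). The fingers move at their own pace and stop on an object; the grip force is fixed at half the most. Time passes only in rows, so rows that repeat a pose let the fingers close. It gives the time, the measured TCP pose, the force and the opening at its end, in the units of the state.
- bot.get_state(): the state, without advancing time (a new reading comes with each control period).
- bot.read_camera(name): name is "scene" or "side" or "wrist"; returns a dict with "pixels" (400x640x3 uint8, blue, green, red), "camera_matrix" (3x3 intrinsics, pixels), "xyz" and "rotation" of the camera in the world; the wrist camera has in their place "T_tool_cam" (4x4, takes a point from camera to tool coordinates, whose origin is the TCP and whose axes are the tool frame's). Camera axes: x right, y down, z forward; pixel columns grow to the right and rows downward; lengths in m; the calibration is good to about 2 mm. A picture is of the moment at which its call begins: read the wrist's pose just before it. There is no depth.
- bot.job_done(): hands the job in, once; it reports no verdict.
The state is a dict: "t": time; "q": joint angles; "qd": joint speeds; "effort": joint torques, N m; "ee_pos": TCP position; "orientation": TCP orientation; "force": force on the tool from outside, world axes, zero at the start; "torque": the same for the moment, N m; "width": opening from 0.0 (shut) to 1.0 (fully open).
Only numpy, scipy, OpenCV 4.12 (cv2) and the standard library are available. Lean on these libraries where they do the work, as an engineer would, in place of code of your own. Each camera call takes 0.05 s, during which the arm holds its last target.

## Working session

There is one attempt and no reset: what is moved stays moved. The work goes in short steps, Python scripts to look and compute and a tool call to move; the robot and the scene stay as the last step left them, time stands still between calls to the robot, and variables do not carry over. Pictures are saved under pics/ and viewed, and the job is handed in when it is done.

Besides the shell and the picture viewer there is one more tool, called after "Request:" by a JSON object that holds its "fn" and its "kwargs". drive_tool: Moves the arm, as the interface text tells. Its arguments: {"type":"object","properties":{"commands":{"type":"array"},"grip":{"type":"number"}},"required":["commands"]}

```bash
mkdir -p pics; cat > h.py <<'E'
import numpy as np, cv2
from plant import bot
from scipy.spatial.transform import Rotation as R
def cam(n):
    s=bot.get_state(); c=bot.read_camera(n)
    K=np.array(c["camera_matrix"])
    if "T_tool_cam" in c:
        T=np.eye(4);T[:3,:3]=R.from_euler('xyz',s["orientation"]).as_matrix();T[:3,3]=s["ee_pos"]
        T=T@np.array(c["T_tool_cam"]);p,r=T[:3,3],T[:3,:3]
    else: p=np.array(c["xyz"]); r=np.array(c["rotation"]); 
    return c["pixels"],K,p,r
def ray(K,r,u,v):
    d=r@np.linalg.inv(K)@np.array([u,v,1.]);return d/np.linalg.norm(d)
def plane(K,p,r,u,v,z):
    d=ray(K,r,u,v);return p+d*(z-p[2])/d[2]
E
python3 - <<'E'
from h import *
for n in ("scene","side","wrist"):
    im,K,p,r=cam(n); cv2.imwrite(f"pics/{n}0.png",im); print(n,K.tolist(),p,r.tolist())
    np.savez(f"{n}0.npz",im=im,K=K,p=p,r=r)
s=bot.get_state();print(s)
E
```

```text
scene [[394.64113786690496, 0.0, 316.5359041667619], [0.0, 394.64113786690496, 201.6730097634518], [0.0, 0.0, 1.0]] [1.00041253 0.31383299 0.60743865] [-2.1954477668242927, -0.004250045943727132, 2.170191171747777]
side [[430.16070881370973, 0.0, 318.88857935915206], [0.0, 430.16070881370973, 194.9156562711734], [0.0, 0.0, 1.0]] [ 0.17378439 -0.38803625  0.65497814] [-2.1818246657228553, 0.011003872606569987, -0.7509617354105389]
wrist [[309.0287098059164, 0.0, 321.89175800203094], [0.0, 309.0287098059164, 200.4971528187812], [0.0, 0.0, 1.0]] [0.52540927 0.0683043  0.37309155] [[0.9999969895911905, 0.0005746096136866693, -0.00238550463182855], [-8.6375156343846e-05, -0.9633479000079046, -0.26825513245731747], [-0.002452212855561966, 0.2682545309480391, -0.9633449503049042]]
{'t': 0.15, 'q': array([-1.22913195e-05,  1.26296549e-01, -4.03769390e-02,  1.40540232e+00,
        2.74441503e-05,  1.57079746e+00]), 'qd': array([-0.00012546, -0.00227358,  0.00298178, -0.00122791,  0.00104993,
        0.00099933]), 'effort': array([-6.60388159e-04, -4.36274636e+01,  3.53150582e+01,  1.35390865e-02,
        2.80258462e-06, -9.74541621e-07]), 'ee_pos': array([5.24709442e-01, 1.13893615e-06, 2.49678006e-01]), 'orientation': array([-1.57076888e+00,  1.27947855e-03, -1.34207339e-05]), 'force': array([-0.19552371, -0.37584215,  1.04938409]), 'torque': array([-0.0194683 ,  0.02315753,  0.01399546]), 'width': 1.0025046855070228}
```

```bash
sed -i "s/r=np.array(c\[\"rotation\"\]); /r=R.from_euler('xyz',c['rotation']).as_matrix()/" h.py
python3 - <<'E'
import numpy as np
from scipy.spatial.transform import Rotation as R
for n in("scene","side"):
    z=dict(np.load(n+"0.npz")); z["r"]=R.from_euler('xyz',z["r"]).as_matrix(); np.savez(n+"0.npz",**z); print(z["r"])
E
```

```text
[[-0.56413782  0.48092316 -0.67116424]
 [ 0.8256697   0.33276551 -0.45556192]
 [ 0.00425003 -0.81115969 -0.58480929]]
[[ 0.73098872 -0.39805506  0.55426317]
 [-0.68230083 -0.41325125  0.60306632]
 [-0.01100365 -0.8190089  -0.5736753 ]]
```

View pics/scene0.png

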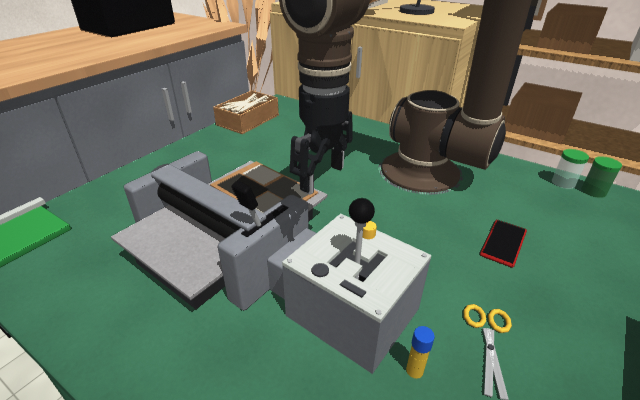

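View pics/side0.png

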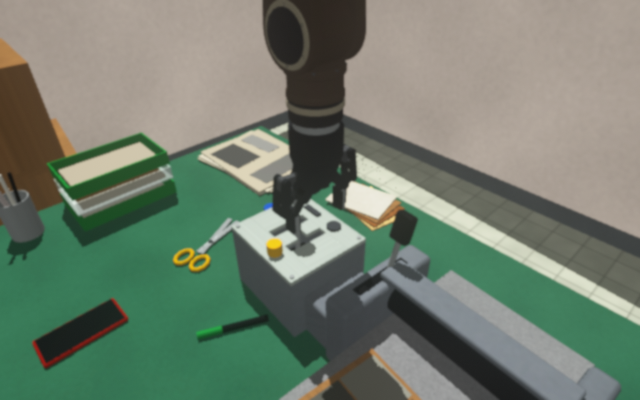

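View pics/wrist0.png

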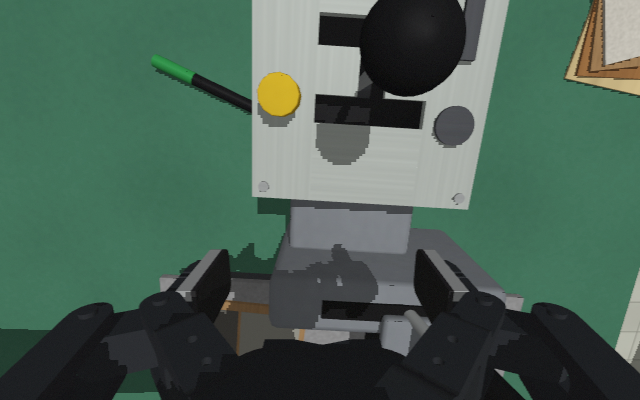

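The disc is on the right lane, at scene (320,270) and wrist (454,126). The bar is on the left lane, at scene (353,288) and wrist (472,30). The knob is at scene (361,210) and wrist (413,42). I'll measure these precisely next.

```bash
python3 - <<'E'
from h import *
D={n:np.load(n+"0.npz") for n in("scene","side","wrist")}
im=D["scene"]["im"]
g=im.max(2)
def blobs(m,roi,amin):
    x0,y0,x1,y1=roi; mm=np.zeros_like(m);mm[y0:y1,x0:x1]=m[y0:y1,x0:x1]
    n,l,st,c=cv2.connectedComponentsWithStats(mm.astype(np.uint8))
    for i in range(1,n):
        if st[i,4]>amin: 
            cn=max(cv2.findContours((l==i).astype(np.uint8),0,2)[0],key=cv2.contourArea)
            print(i,st[i],c[i].round(1),[np.round(a,1) for a in cv2.minAreaRect(cn)]); yield c[i],cn
def P(n,u,v,z): d=D[n];return plane(d["K"],d["p"],d["r"],u,v,z).round(4)
print("scene dark");  
for c,cn in blobs(g<110,(290,180,420,310),25): print("   z.144",P("scene",*c,.144),"z.14",P("scene",*c,.14))
print("knob")
for c,cn in blobs(g<45,(340,190,385,225),25): print(cv2.minEnclosingCircle(cn))
print("wrist")
g=D["wrist"]["im"].max(2)
for c,cn in blobs(g<120,(255,0,510,200),100): print("   z.144",P("wrist",*c,.144),"z.14",P("wrist",*c,.14))
big=cv2.resize(im[180:330,270:440],None,fx=4,fy=4,interpolation=2);cv2.imwrite("pics/b.png",big)
big=cv2.resize(D["wrist"]["im"][0:220,240:520],None,fx=2.7,fy=2.7,interpolation=2);cv2.imwrite("pics/c.png",big)
E
```

```text
scene dark
1 [ 290  180   30   62 1110] [299.9 207.5] [array([304.5, 210.5]), array([29., 61.]), np.float64(0.0)]
   z.144 [ 0.5034 -0.063   0.144 ] z.14 [ 0.4991 -0.0662  0.14  ]
4 [389 180  31  13 271] [406.9 184.4] [array([404., 186.]), array([12., 30.]), np.float64(90.0)]
   z.144 [0.3061 0.0761 0.144 ] z.14 [0.3001 0.0741 0.14  ]
7 [ 330  197   45   70 1164] [352.9 229.4] [array([350.2, 232.1]), array([30.5, 75. ]), np.float64(21.8)]
   z.144 [0.5023 0.0566 0.144 ] z.14 [0.498  0.0544 0.14  ]
11 [358 253  29  29 337] [369.5 266. ] [array([367.9, 262.9]), array([17.1, 36. ]), np.float64(41.8)]
   z.144 [0.568  0.1258 0.144 ] z.14 [0.5643 0.1242 0.14  ]
12 [311 264  18  13 183] [319.7 269.9] [array([319.5, 270. ]), array([12., 17.]), np.float64(90.0)]
   z.144 [0.6217 0.0636 0.144 ] z.14 [0.6184 0.0615 0.14  ]
13 [ 290  270   67   40 1373] [312.2 296.1] [array([323. , 289.5]), array([66., 39.]), np.float64(0.0)]
   z.144 [0.6732 0.0848 0.144 ] z.14 [0.6704 0.0828 0.14  ]
14 [392 274  28  36 524] [409.8 297.1] [array([413.2, 297.4]), array([20.6, 44.2]), np.float64(37.9)]
   z.144 
[... 332 characters left out ...]
406, 210.5), 12.660195350646973)
wrist
1 [  314     0   172   165 16484] [392.1  66.7] [array([399.5,  82. ]), array([164., 171.]), np.float64(90.0)]
   z.144 [0.573  0.0999 0.144 ] z.14 [0.5739 0.1004 0.14  ]
2 [ 471    4   39  196 3936] [496.3 133. ] [array([490. , 101.5]), array([195.,  38.]), np.float64(90.0)]
   z.144 [0.6512 0.0554 0.144 ] z.14 [0.6534 0.0551 0.14  ]
3 [258  95  43  32 422] [276.4 117.2] [array([280.6, 112.9]), array([27.8, 44.8]), np.float64(79.2)]
   z.144 [0.4923 0.0664 0.144 ] z.14 [0.4917 0.0664 0.14  ]
4 [ 432  106   42   42 1351] [453.  126.1] [array([452.5, 126.5]), array([41., 41.]), np.float64(90.0)]
   z.144 [0.6193 0.0602 0.144 ] z.14 [0.6209 0.06   0.14  ]
```

View pics/b.png

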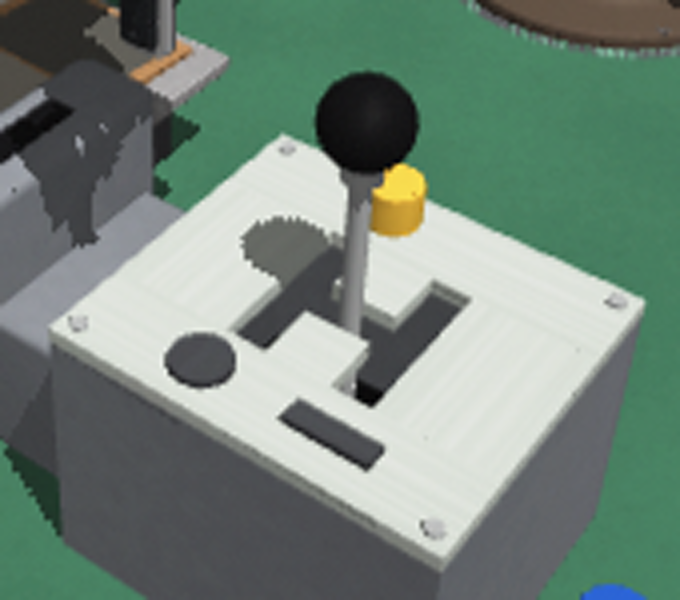

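View pics/c.png

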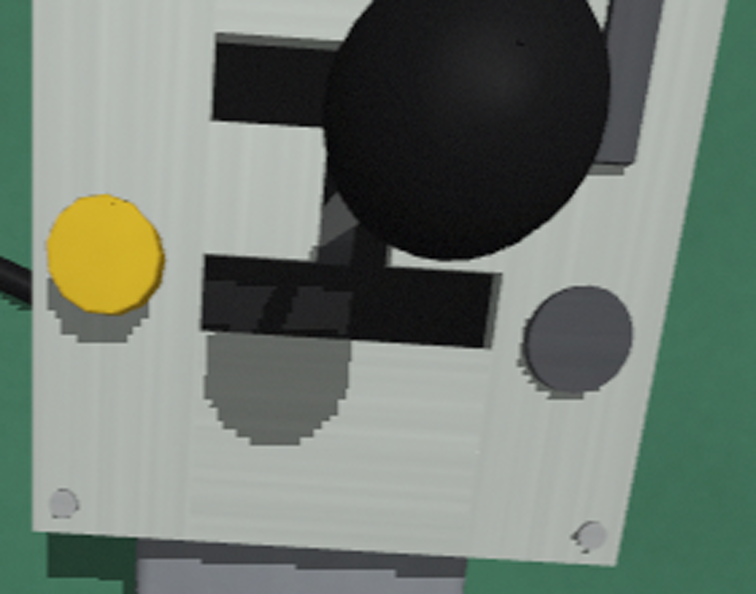

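```bash
python3 - <<'E'
from h import *
D={n:np.load(n+"0.npz") for n in("scene","side","wrist")}
g=D["wrist"]["im"].max(2)
m=((g<60)).astype(np.uint8); m[:, :345]=0; m[96:]=0; m[:,466:]=0
m=cv2.morphologyEx(m,cv2.MORPH_OPEN,np.ones((25,25)))
cn=max(cv2.findContours(m,0,2)[0],key=cv2.contourArea); cn=cn[(cn[:,0,1]>1)&(cn[:,0,1]<94)]
print(cv2.boundingRect(cn),cv2.fitEllipse(cn))
L=[]
for n,(u,v) in (("scene",(361.2,210.5)),("wrist",(413,42))):
    d=D[n]; L.append((d["p"],ray(d["K"],d["r"],u,v))); print(n,plane(d["K"],d["p"],d["r"],u,v,.24))
A=sum(np.eye(3)-np.outer(d,d) for p,d in L); b=sum((np.eye(3)-np.outer(d,d))@p for p,d in L)
print(np.linalg.solve(A,b))
d=D["scene"]
for u,v in ((270+287/4,180+148/4),(270+616/4,180+301/4),(270+77/4,180+323/4),(270+433/4,180+528/4)): print(plane(d["K"],d["p"],d["r"],u,v,.14).round(4))
E
```

```text
(345, 2, 120, 92) ((410.27105712890625, 39.423973083496094), (104.57466888427734, 117.84657287597656), 51.70698547363281)
scene [0.55870026 0.09752339 0.24      ]
wrist [0.56070296 0.09558448 0.24      ]
[0.55996959 0.0966706  0.24045969]
[0.478 0.018 0.14 ]
[0.4887 0.1888 0.14  ]
[0.6298 0.0076 0.14  ]
[0.6402 0.1793 0.14  ]
```

Request:
{"fn": "drive_tool", "kwargs": {"commands": [[0,-1.2,0,0,0,0],[0,-2.3,0,0,0,0],[0.6,-2.3,1.3,0,0,0],[1.18,-2.3,2.5,0,0,0],[1.18,-2.3,3.23,0,0,0]], "grip": 1.0}}

```text
t: 0.57
ee_pos: [0.5624, 0.0992, 0.318]
orientation: [-1.57, 0.0, 0.0]
force: [-1.4, -0.4, -0.7]
width: 1.001
```

Request:
{"fn": "drive_tool", "kwargs": {"commands": [[0,0,0,0,0,0],[0,0,0,0,0,0]]}}

```text
t: 0.73
ee_pos: [0.5626, 0.1004, 0.3171]
orientation: [-1.57, 0.002, 0.002]
force: [-0.6, 0.7, -0.7]
width: 0.997
```

```bash
python3 - <<'E'
from h import *
s=bot.get_state();print(s['t'],s['ee_pos'],s['orientation'],s['force'])
im,K,p,r=cam("wrist");cv2.imwrite("pics/w1.png",im)
d=r.T@(np.array([.560,.097,.24])-p);print((K@d/d[2])[:2])
E
```

```text
0.7333 [0.56256555 0.10035832 0.31708518] [-1.57023172  0.00181954  0.00242546] [-0.56052107  0.66903766 -0.67517909]
[317.8479371  222.70971539]
```

View pics/w1.png

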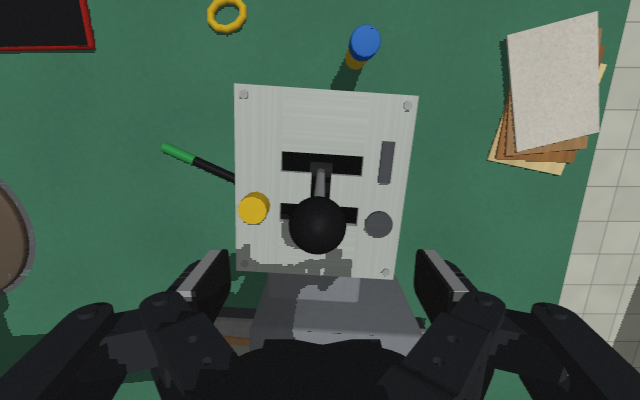

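The wrist view shows the knob at (317,226), against a predicted (318,223), so it agrees. The bar is at (386,162) and the disc at (378,224), so the target is the left lane. Descending to the knob.

Request:
{"fn": "drive_tool", "kwargs": {"commands": [[-0.08,0.8,-0.12,0,0,0],[-0.08,1.6,-0.12,0,0,0],[-0.08,2.3,-0.12,0,0,0],[-0.08,2.55,-0.12,0,0,0],[-0.08,2.55,-0.12,0,0,0]]}}

```text
t: 1.2
ee_pos: [0.5585, 0.0944, 0.2391]
orientation: [-1.571, 0.005, -0.0]
force: [0.4, -0.5, 0.6]
width: 0.996
```

Request:
{"fn": "drive_tool", "kwargs": {"commands": [[0,0,0,0,0,0],[0,0,0,0,0,0]]}}

```text
t: 1.37
ee_pos: [0.5587, 0.0938, 0.2404]
orientation: [-1.571, 0.004, -0.001]
force: [0.1, 0.1, 0.5]
width: 0.999
```

```bash
python3 - <<'E'
from h import *
s=bot.get_state();print(s['t'],s['ee_pos'],s['orientation'],s['force'])
im,K,p,r=cam("wrist");cv2.imwrite("pics/w2.png",im)
im,K,p,r=cam("scene");cv2.imwrite("pics/s2.png",im[120:340,240:460].repeat(2,0).repeat(2,1))
E
```

```text
1.3667 [0.55873312 0.09382009 0.24043966] [-1.57127105e+00  3.86835474e-03 -1.29082322e-03] [0.08427576 0.14856778 0.50460489]
```

View pics/w2.png

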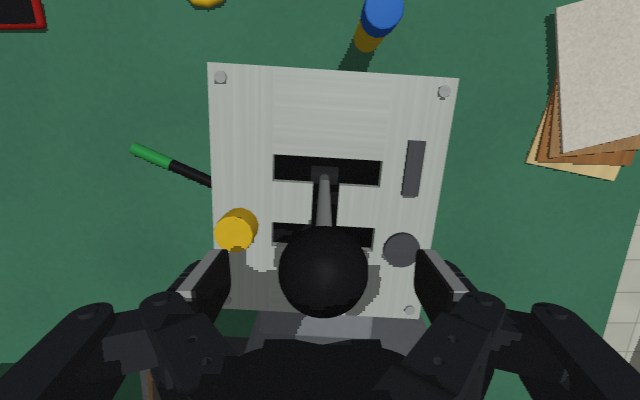

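View pics/s2.png

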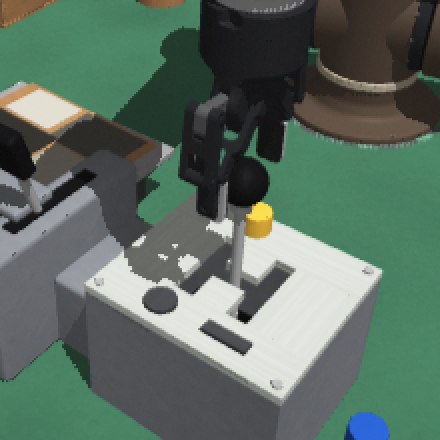

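```bash
python3 - <<'E'
from h import *
im,K,p,r=cam("wrist");print(plane(K,p,r,323,271,.24))
E
```

```text
[0.55996082 0.09541622 0.24      ]
```

Request:
{"fn": "drive_tool", "kwargs": {"commands": [[0.04,0.0,0.08,0,0,0],[0.04,0.0,0.08,0,0,0],[0.04,0.0,0.08,0,0,0],[0.04,0.0,0.08,0,0,0],[0.04,0.0,0.08,0,0,0]], "grip": 0.2}}

```text
t: 1.93
ee_pos: [0.5603, 0.0969, 0.241]
orientation: [-1.571, 0.003, -0.0]
force: [-0.2, -0.6, 3.5]
width: 0.44
```

Request:
{"fn": "drive_tool", "kwargs": {"commands": [[0,0,0,0,0,0],[0,0,0,0,0,0],[0,0,0,0,0,0],[0,0,0,0,0,0],[0,0,0,0,0,0]]}}

```text
t: 2.35
ee_pos: [0.5602, 0.0969, 0.241]
orientation: [-1.571, 0.003, -0.0]
force: [-0.7, -0.2, 2.1]
width: 0.437
```

Request:
{"fn": "drive_tool", "kwargs": {"commands": [[0.03,0.01,0.35,0,0,0],[0.05,0.04,0.7,0,0,0],[0.07,0.08,1.05,0,0,0],[0.09,0.13,1.4,0,0,0],[0.1,0.17,1.6,0,0,0]]}}

```text
t: 2.77
ee_pos: [0.5631, 0.1465, 0.2354]
orientation: [-1.571, 0.003, 0.001]
force: [-1.5, -2.1, 1.8]
width: 0.442
```

Request:
{"fn": "drive_tool", "kwargs": {"commands": [[0,0,0,0,0,0],[0,0,0,0,0,0]]}}

```text
t: 2.93
ee_pos: [0.5631, 0.1475, 0.2352]
orientation: [-1.571, 0.003, 0.002]
force: [-1.8, -0.7, 1.1]
width: 0.439
```

```bash
python3 - <<'E'
from h import *
im,K,p,r=cam("wrist");cv2.imwrite("pics/w3.png",im)
im,K,p,r=cam("scene");cv2.imwrite("pics/s3.png",im[120:340,240:460].repeat(2,0).repeat(2,1))
E
```

```text
(no output)
```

View pics/w3.png

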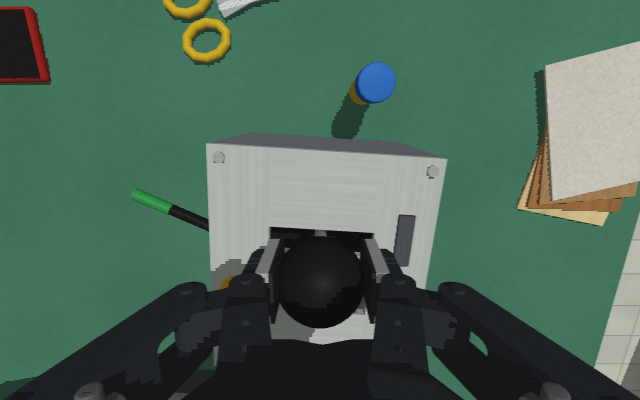

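View pics/s3.png

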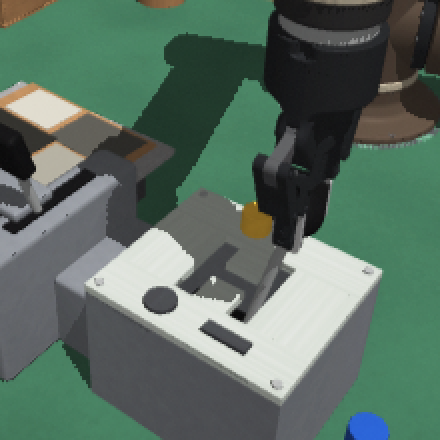

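The knob is held at wrist (320,282), and the rod now stands in the left slot, clear of the tongue. Next I push it forward along the lane.

Request:
{"fn": "drive_tool", "kwargs": {"commands": [[0.4,0.02,-0.03,0,0,0],[0.8,0.06,-0.07,0,0,0],[1.2,0.12,-0.1,0,0,0],[1.6,0.2,-0.13,0,0,0],[1.93,0.27,-0.15,0,0,0]]}}

```text
t: 3.45
ee_pos: [0.6211, 0.1426, 0.2279]
orientation: [-1.568, 0.004, 0.001]
force: [-5.4, 1.4, 9.2]
width: 0.434
```

Request:
{"fn": "drive_tool", "kwargs": {"commands": [[0,0,0,0,0,0],[0,0,0,0,0,0]]}}

```text
t: 3.62
ee_pos: [0.6223, 0.1421, 0.2269]
orientation: [-1.569, 0.002, 0.0]
force: [3.0, -1.9, -5.6]
width: 0.435
```

```bash
python3 - <<'E'
from h import *
im,K,p,r=cam("wrist");cv2.imwrite("pics/w4.png",im)
im,K,p,r=cam("scene");cv2.imwrite("pics/s4.png",im[120:340,240:460].repeat(2,0).repeat(2,1))
E
```

```text
(no output)
```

View pics/s4.png

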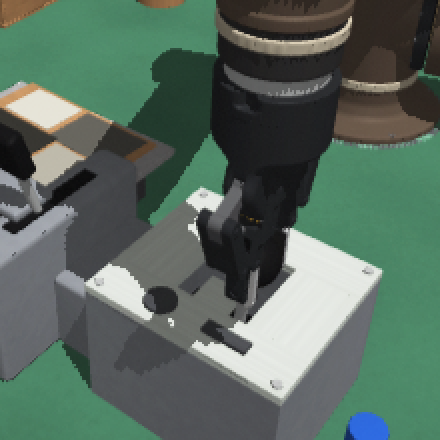

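View pics/w4.png

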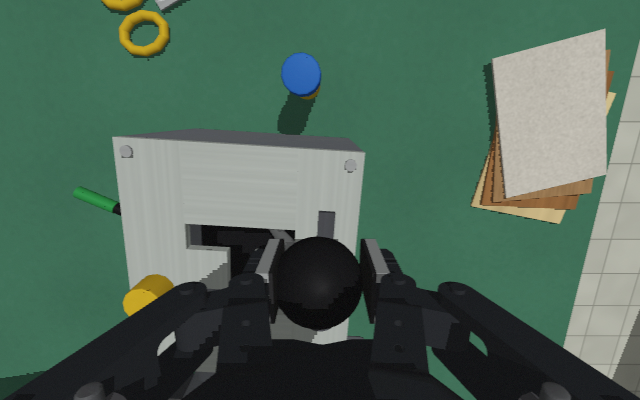

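Request:
{"fn": "drive_tool", "kwargs": {"commands": [[0.1,0.02,0,0,0,0],[0.1,0.02,0,0,0,0],[0.1,0.02,0,0,0,0]]}}

```text
t: 3.97
ee_pos: [0.6241, 0.1421, 0.2263]
orientation: [-1.569, 0.004, 0.001]
force: [-1.6, -1.6, -3.9]
width: 0.439
```

Request:
{"fn": "drive_tool", "kwargs": {"commands": [[0.1,0.01,0,0,0,0],[0.15,0.02,0,0,0,0],[0.15,0.02,0,0,0,0],[0.15,0.02,0,0,0,0]]}}

```text
t: 4.3
ee_pos: [0.6255, 0.1421, 0.2258]
orientation: [-1.569, 0.01, 0.001]
force: [-12.2, -2.1, 1.3]
width: 0.441
```

The force rose to 12 N at x = 0.6255, so the lever is at the stop. I'll back off slightly to unload it, open the gripper, and raise straight up.

Request:
{"fn": "drive_tool", "kwargs": {"commands": [[-0.05,0,0,0,0,0],[-0.05,0,0,0,0,0]]}}

```text
t: 4.47
ee_pos: [0.624, 0.1422, 0.2263]
orientation: [-1.569, 0.009, 0.001]
force: [-0.4, -1.0, -3.1]
width: 0.439
```

Request:
{"fn": "drive_tool", "kwargs": {"commands": [[0,0,0,0,0,0],[0,0,0,0,0,0],[0,0,0,0,0,0],[0,0,0,0,0,0],[0,0,0,0,0,0]], "grip": 1.0}}

```text
t: 4.88
ee_pos: [0.6241, 0.1423, 0.2264]
orientation: [-1.569, 0.008, 0.001]
force: [0.0, 0.9, -0.0]
width: 1.0
```

Request:
{"fn": "drive_tool", "kwargs": {"commands": [[0,0,0,0,0,0],[0,0,0,0,0,0],[0,0,0,0,0,0]]}}

```text
t: 5.13
ee_pos: [0.6241, 0.1423, 0.2265]
orientation: [-1.569, 0.008, 0.001]
force: [-0.6, -0.3, 0.0]
width: 1.001
```

Request:
{"fn": "drive_tool", "kwargs": {"commands": [[0,-0.6,0,0,0,0],[0,-1.4,0,0,0,0],[0,-2.3,0,0,0,0],[0,-3.2,0,0,0,0],[0,-3.6,0,0,0,0]]}}

```text
t: 5.55
ee_pos: [0.6253, 0.1422, 0.3382]
orientation: [-1.568, 0.004, 0.001]
force: [-0.3, 0.1, 0.3]
width: 1.004
```

Request:
{"fn": "drive_tool", "kwargs": {"commands": [[0,0,0,0,0,0],[0,0,0,0,0,0],[0,0,0,0,0,0]]}}

```text
t: 5.8
ee_pos: [0.6252, 0.1422, 0.3372]
orientation: [-1.568, 0.005, 0.001]
force: [-0.2, -0.4, 0.1]
width: 1.003
```

```bash
python3 - <<'E'
from h import *
s=bot.get_state();print(s['t'],s['ee_pos'],s['force'])
im,K,p,r=cam("wrist");cv2.imwrite("pics/w5.png",im);np.savez("w5.npz",im=im,K=K,p=p,r=r)
im,K,p,r=cam("scene");cv2.imwrite("pics/s5.png",im);np.savez("s5.npz",im=im,K=K,p=p,r=r)
E
```

```text
5.8 [0.6252164  0.14217976 0.3372223 ] [-0.15340772 -0.3982287   0.09663577]
```

View pics/w5.png

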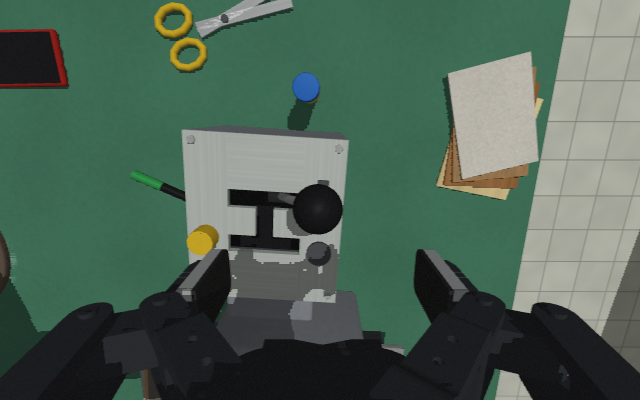

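View pics/s5.png

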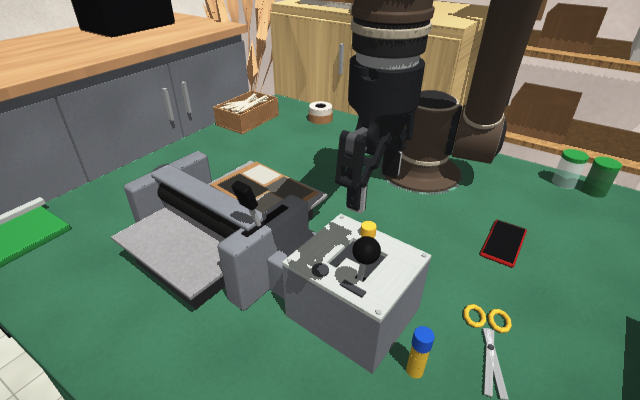

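```bash
python3 - <<'E'
from h import *
L=[]
for f,u,v in (("w5.npz",317.5,209),("s5.npz",367,250)):
    d=np.load(f); L.append((d["p"],ray(d["K"],d["r"],u,v))); print(plane(d["K"],d["p"],d["r"],u,v,.227))
A=sum(np.eye(3)-np.outer(d,d) for p,d in L); b=sum((np.eye(3)-np.outer(d,d))@p for p,d in L)
k=np.linalg.solve(A,b);print(k)
a=-.065;v=k[:2]-[.624,.1268];print("rel bar",v@[np.cos(a),np.sin(a)],v@[-np.sin(a),np.cos(a)])
a=np.load("scene0.npz")["im"][172:208,228:262].astype(int);b=np.load("s5.npz")["im"][172:208,228:262].astype(int)
print("paddle mask shift", [np.argwhere(x.max(2)<45).mean(0) for x in(a,b)])
E
```

```text
[0.62147006 0.13870585 0.227     ]
[0.61952273 0.14173879 0.227     ]
[0.62129793 0.14094761 0.22900125]
rel bar -0.003615312343315075 0.013942218069753364
paddle mask shift [array([19.38153846, 18.46      ]), array([22.08888889, 16.18888889])]
```

The knob is home at about (-3.6, +14) mm in the bar frame. The paddle's dark-pixel mean moved about 3 px, possibly only from the arm's shadow moving, so I'll check that before handing in.

```bash
python3 - <<'E'
from h import *
a=np.load("scene0.npz")["im"][165:240,215:275];b=np.load("s5.npz")["im"][165:240,215:275]
cv2.imwrite("pics/pd.png",cv2.resize(np.hstack([a,b]),None,fx=6,fy=6,interpolation=0))
E
```

```text
(no output)
```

View pics/pd.png

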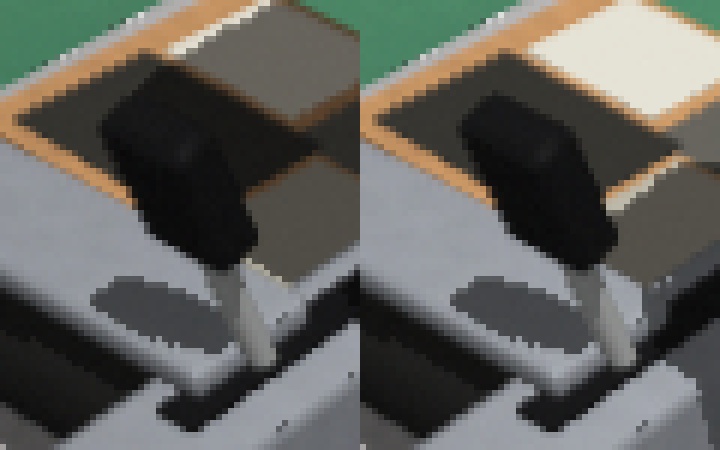

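The paddle sits at the same pixels in both crops. Only the arm's shadow behind it changed. Handing in.

```bash
python3 -c "
from plant import bot
print(bot.job_done())"
```

```text
the job is handed in; nothing more can be done
None
```

The gear lever is home in the forward gear by the bar mark (left lane) and released. I handed the job in at about 6 s; the hand-in reports no verdict.

I gripped the ball knob, moved it about 50 mm left along neutral, then pushed it forward until the force rose to 12 N at the stop. I then opened the gripper and raised it about 110 mm clear.

- **Knob:** measured from two views, its centre is about 4 mm behind the bar mark's origin and 14 mm outward of it. The two views differ by 2–3 mm.
- **Contact:** the force on the tool was near zero after release.
- **Pressure lever:** a dark-pixel check suggested a shift of about 3 px. A side-by-side crop showed the paddle at the same pixels, so that was only the arm's shadow moving.

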